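# Find the loaded jar by its weight and lock it on the shaker

### The arm

A 6-joint arm with a two-finger parallel gripper is mounted at the origin on the work surface. World frame = base frame: x ahead of the robot, y to its left, z up, the work surface at z = 0. Lengths are in mm, angles in rad, forces in N, time in s.
With the tool pointing down it reaches from about 350 to 875 mm from the base axis. Payload 4.2 kg.
Tool frame: the origin (TCP) lies between the finger pads; the fingertips stand 11 mm ahead of it and the grasp point (between the pads) lies 8 mm behind it; z points along the fingers, y is the direction in which the jaws open and shut (so a half turn about z gives the same grasp; the last joint's range is limited). The gripper opens to 85 mm and grips with 20 to 120 N. Pads are 22 mm wide; open, the fingers measure 114 mm over their backs; the gripper's body (76 mm by 85 mm) begins 54 mm behind the grasp point. The pads swing forward as they close: fully open they stand 13 mm farther back than shut.
Start: joints at [-1.069, 0.385, 0.008, 0, -1.194, -0.259], TCP at [150.281, -606.642, 242.312] pointing down, gripper open.
Joint ranges: [-3.14, 3.14], [-1.21, 2.06], [-1.07, 1.41], [-3.16, 2.05], [-2.99, -0.16], [-3.1, 3.1]. Speed limits (rad/s): [2.79, 2.79, 3.14, 3.14, 3.14, 3.14].

### API

Orientations are given as a unit quaternion [x, y, z, w].
In Python, from bench import * gives the robot as it stands.
- The arm moves only by the tool servo_tool, never from a script. Its argument "rows" is a list of rows, each a list of 7 numbers: the opening, from 0 (shut) to 1 (fully open), then the shift along the tool's x, y, z in cm, then the turn, a rotation vector about the tool's x, y, z in degrees. A call has 1 to 12 rows; each row shifts and turns the commanded pose from where the row before left it, along the tool's axes as they then stand; what a row does not reach is not made up. A row lasts 1/10 s, in which the tool goes at most 50 mm and 8.59 degrees, less where a joint would pass 70% of its speed; a pose out of reach is approached as far as the arm can. A call is refused whole if a number of a shift passes 5 or a number of a turn 8.59, either way. A call with a gripper value outside its range is refused whole. The fingers move at their own pace and stop on an object; the grip force is fixed at half the most. Time passes only in rows, so rows that do not move let the fingers close. It gives the time, the measured TCP pose, the force and the opening at its end, in the units of the state.
- read_state(): the state, without advancing time (a new reading comes with each control period).
- get_image(name): name is "scene" or "top"; returns a dict with "image" (420x560x3 uint8, red, green, blue), "mtx" (3x3 intrinsics, pixels), "k1" (the pictures are not rectified: a ray, as slopes to the right and down, at radius r is drawn at 1 + k1 r^2 times it, then the intrinsics apply), "extrinsics" (4x4, takes a point from camera to world coordinates). Camera axes: x right, y up, looking along -z (the intrinsics and any distortion apply to the point x, -y, -z); pixel columns grow to the right and rows downward; lengths in mm; the calibration is good to about 2 mm. A picture is of the moment at which its call begins. There is no depth.
- job_done(): hands the job in, once; it reports no verdict.
The state is a dict: "clock": time; "joints": joint angles; "joint_vel": joint speeds; "joint_efforts": joint torques, N m; "position": TCP position; "ee_rot": TCP orientation; "contact_force": force on the tool from outside, world axes, zero at the start; "wrist_torque": the same for the moment, N m; "gripper_width": finger opening in mm.
Only numpy, scipy, OpenCV 4.12 (cv2) and the standard library are available. Lean on these libraries where they do the work, as an engineer would, in place of code of your own. Each camera call takes 0.05 s, during which the arm holds its last target. There are 200 camera calls.

### The job

One of the three identical jars holds the steel core: lift them to feel which is clearly heaviest, and stand that one upright in the blue-railed bay on the shaker platform, leaving the lighter jars standing where they were. Then, with the jar let go in its bay, swing the red-handled bar round its loose bolt until its slot drops fully over the other bolt, flat on the platform, so the jar is shut in. Never tip a jar over, and do not shift or tip the pipette carousel, the beaker or the brown bottle.

Things in the scene. Friction and masses are not known exactly. Their poses are not given: they have to be found in the camera images.
- shaker: low laboratory shaker, fixed to the bench, white body with a grey rectangular platform 220 mm (its x) by 280 mm (its y), flat platform top 45 mm above the bench. Origin: centre of the underside, on the bench. On the +y half is the bay, on the middle the two bolts.
- bay (a point): middle of the bay's floor, on the platform top, 45 mm above the bench. 72 mm between the blue side rails (-x and +x sides); third blue rail at the +y side, inner face 36 mm from this point; rails 8 mm thick, 30 mm high. The -y side is open; the bar closes it, its edge then 39 mm from this point. Axes as the shaker's.
- pivot_bolt (a point): foot of the pivot bolt at the platform top: shank 10 mm diameter, brass head 24 mm diameter whose underside is 38 mm above the platform, so the bar cannot come off but can be lifted up to 30 mm. It is at (+65, +18) mm from the shaker's origin in the shaker's axes. Axes as the shaker's.
- latch_bolt (a point): foot of the second, brass bolt at the platform top: 9 mm diameter, rounded tip 14 mm above the platform, no head. It is at (-65, +18) mm from the shaker's origin, 130 mm from the pivot bolt. Axes as the shaker's.
- bar: loose aluminium bar, 181 x 26 x 6 mm, 0.22 kg, flat on the platform, its 15 mm hole over the pivot bolt. Origin: hole centre, underside; x towards slot and handle, z up. A leg along its -y edge is 26 mm high. It starts swung out 0.8 to 1.45 rad; it closes clockwise seen from above until x points to the second bolt (shaker's -x), and must be lifted over 14 mm to clear that bolt's tip.
- bar_slot (a point): centre of the slot on the bar's underside, 130 mm along the bar's x from its origin; the slot is 27 mm long (along the bar) and 14 mm wide. Axes as the bar's.
- bar_handle (a point): point to grip on the bar's upright red handle, 155 mm along the bar's x and 55 mm above its underside. The handle is a plate 12 mm thick (along the bar's x), 26 mm wide (across it), rising from the bar to 70 mm above the underside. Axes as the bar's.
- jar_a: one of three lookalike opaque white jars, cream band, blue cap: body 64 mm diameter up to 68 mm, cap 48 mm diameter from 74 to 108 mm above the underside. Origin: centre of the underside, z up; it stands on the bench, z = 0. Two hold a plastic blank and weigh 0.17 to 0.24 kg in all; one, any of the three, holds the steel core and weighs 0.49 to 0.69 kg. The contents have 2 mm of play.
- jar_b: one of three lookalike opaque white jars, cream band, blue cap: body 64 mm diameter up to 68 mm, cap 48 mm diameter from 74 to 108 mm above the underside. Origin: centre of the underside, z up; it stands on the bench, z = 0. Two hold a plastic blank and weigh 0.17 to 0.24 kg in all; one, any of the three, holds the steel core and weighs 0.49 to 0.69 kg. The contents have 2 mm of play.
- jar_c: one of three lookalike opaque white jars, cream band, blue cap: body 64 mm diameter up to 68 mm, cap 48 mm diameter from 74 to 108 mm above the underside. Origin: centre of the underside, z up; it stands on the bench, z = 0. Two hold a plastic blank and weigh 0.17 to 0.24 kg in all; one, any of the three, holds the steel core and weighs 0.49 to 0.69 kg. The contents have 2 mm of play.
- carousel: bystander: tall blue pipette carousel with upright glass pipettes, 90 mm diameter foot, 238 mm high, loose, 0.6 kg. Origin: centre of the underside.
- beaker: bystander: white porcelain beaker, 60 mm diameter at the rim, 70 mm high, loose, 0.15 kg. Origin: centre of the underside.
- reagent: bystander: brown reagent bottle with black cap, 60 mm diameter, 140 mm high, loose, 0.35 kg. Origin: centre of the underside.
Things that resemble listed ones, but are neither listed nor needed, are in the scene too. What is shaped like the jar_c but purple is not meant.

How it is judged (in metres and radians):
On the way, in this order (a step that is already met when the one before it is completed fails the run):
1. the heavy jar stands in the bay on the platform, let go (((horizontal distance between jar_a and bay below 0.012 m and z of jar_a in the frame of shaker between 0.04 and 0.05 m and angle between jar_a's own z axis and vertical below 0.08 rad and contact force between jar_a and shaker above 3.5 N and contact force between the fingers and jar_a below 0.1 N) or (horizontal distance between jar_b and bay below 0.012 m and z of jar_b in the frame of shaker between 0.04 and 0.05 m and angle between jar_b's own z axis and vertical below 0.08 rad and contact force between jar_b and shaker above 3.5 N and contact force between the fingers and jar_b below 0.1 N) or (horizontal distance between jar_c and bay below 0.012 m and z of jar_c in the frame of shaker between 0.04 and 0.05 m and angle between jar_c's own z axis and vertical below 0.08 rad and contact force between jar_c and shaker above 3.5 N and contact force between the fingers and jar_c below 0.1 N))), for 0.2 s.
2. the bar's slot has dropped over the second bolt and the bar lies flat (horizontal distance between bar_slot and latch_bolt below 0.012 m and z of each of bar_slot, bar in the frame of shaker below 0.05 m and angle between bar's own z axis and vertical below 0.05 rad), for 0.2 s.
At the end, for the whole second after the job is handed in: Heavy jar upright (0.08 rad) on the platform within 12 mm of the bay's middle, bearing on it with over 3.5 N; the others upright within 40 mm of their starts; bar flat on the platform (5 mm, 0.05 rad), slot centre within 12 mm of the second bolt; all at rest and released (all of step 2 and (((horizontal distance between jar_a and bay below 0.012 m and z of jar_a in the frame of shaker between 0.04 and 0.05 m and angle between jar_a's own z axis and vertical below 0.08 rad and contact force between jar_a and shaker above 3.5 N and contact force between the fingers and jar_a below 0.1 N) and (distance of jar_b from where it was at the start of the episode below 0.04 m and angle between jar_b's own z axis and vertical below 0.08 rad and linear speed of jar_b below 0.02 m/s) and (distance of jar_c from where it was at the start of the episode below 0.04 m and angle between jar_c's own z axis and vertical below 0.08 rad and linear speed of jar_c below 0.02 m/s)) or ((horizontal distance between jar_b and bay below 0.012 m and z of jar_b in the frame of shaker between 0.04 and 0.05 m and angle between jar_b's own z axis and vertical below 0.08 rad and contact force between jar_b and shaker above 3.5 N and contact force between the fingers and jar_b below 0.1 N) and (distance of jar_a from where it was at the start of the episode below 0.04 m and angle between jar_a's own z axis and vertical below 0.08 rad and linear speed of jar_a below 0.02 m/s) and (distance of jar_c from where it was at the start of the episode below 0.04 m and angle between jar_c's own z axis and vertical below 0.08 rad and linear speed of jar_c below 0.02 m/s)) or ((horizontal distance between jar_c and bay below 0.012 m and z of jar_c in the frame of shaker between 0.04 and 0.05 m and angle between jar_c's own z axis and vertical below 0.08 rad and contact force between jar_c and shaker above 3.5 N and contact force between the fingers and jar_c below 0.1 N) and (distance of jar_a from where it was at the start of the episode below 0.04 m and angle between jar_a's own z axis and vertical below 0.08 rad and linear speed of jar_a below 0.02 m/s) and (distance of jar_b from where it was at the start of the episode below 0.04 m and angle between jar_b's own z axis and vertical below 0.08 rad and linear speed of jar_b below 0.02 m/s))) and linear speed of bar below 0.02 m/s); the robot touches nothing.
It fails at once if a jar tipped beyond 0.6 rad (angle between any of jar_a, jar_b, jar_c's own z axis and vertical above 0.6 rad).
It fails at once if a bystander shifted more than 30 mm or tipped beyond 0.4 rad (distance of any of carousel, beaker, reagent from where it was at the start of the episode above 0.03 m or angle between any of carousel, beaker, reagent's own z axis and vertical above 0.4 rad).
It also fails if it takes over 69 s, if anything falls off the work surface, if the arm or the gripper's body presses on something with over 40 N, if the wrist force passes 120 N, or if a joint passes its speed limit or range.

## Working session

There is one attempt and no reset: what is moved stays moved. The work goes in short steps, Python scripts to look and compute and a tool call to move; the robot and the scene stay as the last step left them, time stands still between calls to the robot, and variables do not carry over. Pictures are saved under pics/ and viewed, about 8 in all and at most 12, crops included, and the job is handed in when it is done.

Besides the shell and the picture viewer there is one more tool, called as name(argument=value, ...) on one line, values as JSON. servo_tool: Moves the arm, as the interface text tells. Its arguments: {"type":"object","properties":{"rows":{"type":"array","items":{"type":"array","items":{"type":"number"}}}},"required":["rows"]}

```bash
mkdir -p pics; ls; cat > h.py <<'E'
import numpy as np, cv2
from bench import *
def snap(n,f=None):
    d=get_image(n)
    if f: cv2.imwrite('pics/'+f,d['image'][:,:,::-1])
    return d
def ray(d,u,v):
    K=np.array(d['mtx'],float);E=np.array(d['extrinsics'],float)
    p=cv2.undistortPoints(np.array([[[u,v]]],float),K,np.array([d['k1'],0,0,0,0],float))[0,0]
    return E[:3,3],E[:3,:3]@np.array([p[0],-p[1],-1])
def onz(d,u,v,z):
    o,r=ray(d,u,v); return (o+r*(z-o[2])/r[2])
def proj(d,P):
    K=np.array(d['mtx'],float);E=np.array(d['extrinsics'],float)
    c=(np.array(P,float)-E[:3,3])@E[:3,:3]; x=np.array([c[0],-c[1]])/-c[2]
    x=x*(1+d['k1']*(x@x)); return K[0,0]*x[0]+K[0,2],K[1,1]*x[1]+K[1,2]
def blobs(d,lo,hi,amin=40):
    h=cv2.cvtColor(d['image'],cv2.COLOR_RGB2HSV)
    n,l,s,c=cv2.connectedComponentsWithStats(cv2.inRange(h,lo,hi))
    return [(tuple(c[i].round(1)),tuple(s[i])) for i in range(1,n) if s[i][4]>=amin]
E
python3 - <<'E'
from h import *
a=snap('scene','s0.png');b=snap('top','t0.png')
for d in(a,b): print(np.round(d['mtx'],1).tolist(),d['k1'],np.round(d['extrinsics'],3).tolist())
print(read_state())
for d in(a,b):
  print('blue',*blobs(d,(95,90,40),(130,255,255)),sep='\n'); print('red',blobs(d,(0,120,60),(8,255,255)),blobs(d,(172,120,60),(180,255,255)))
E
```

```text
pics
[[451.0, 0.0, 281.3], [0.0, 451.0, 199.1], [0.0, 0.0, 1.0]] 0.04740125985598973 [[-0.376, -0.507, 0.775, 1401.306], [0.926, -0.229, 0.299, 320.439], [0.026, 0.831, 0.556, 740.656], [0.0, 0.0, 0.0, 1.0]]
[[525.9, 0.0, 278.5], [0.0, 525.9, 211.0], [0.0, 0.0, 1.0]] -0.18300518153740372 [[0.003, 0.985, -0.174, 308.82], [-1.0, 0.006, 0.014, -38.375], [0.015, 0.174, 0.985, 1144.858], [0.0, 0.0, 0.0, 1.0]]
{'clock': 0.1, 'joints': array([-1.06938028e+00,  3.85452661e-01,  6.72602825e-03, -3.93267483e-04,
       -1.19398594e+00, -2.58582293e-01]), 'joint_vel': array([-0.00057129, -0.00267826,  0.00181307,  0.00165966,  0.00104704,
       -0.00139001]), 'joint_efforts': array([-1.00671579e-03, -3.93319666e+01,  1.88927186e+01,  4.19792354e+00,
       -2.63017508e-03,  8.87788275e-06]), 'position': array([ 150.15515301, -606.17051609,  241.33916682]), 'ee_rot': array([-1.21046722e-01,  9.92646332e-01,  9.57566075e-04, -1.85654708e-04]), 'contact_force': array([0.40508518, 0.77707597, 0.27982358]), 'wrist_torque': array([ 0.06343006,  0.04900713, -0.03280064]), 'gripper_width': 85.15814389
[... 2331 characters left out ...]
)
((np.float64(28.2), np.float64(298.2)), (np.int32(9), np.int32(243), np.int32(39), np.int32(112), np.int32(1521)))
((np.float64(332.1), np.float64(263.5)), (np.int32(319), np.int32(252), np.int32(28), np.int32(28), np.int32(336)))
((np.float64(276.8), np.float64(267.8)), (np.int32(264), np.int32(254), np.int32(29), np.int32(29), np.int32(454)))
((np.float64(129.9), np.float64(411.6)), (np.int32(104), np.int32(402), np.int32(53), np.int32(18), np.int32(600)))
red [((np.float64(222.0), np.float64(162.0)), (np.int32(219), np.int32(156), np.int32(6), np.int32(12), np.int32(41)))] [((np.float64(224.4), np.float64(165.8)), (np.int32(220), np.int32(156), np.int32(8), np.int32(18), np.int32(60)))]
```

```bash
sleep 8; ls pics
```

```text
s0.png
t0.png
```

View pics/s0.png

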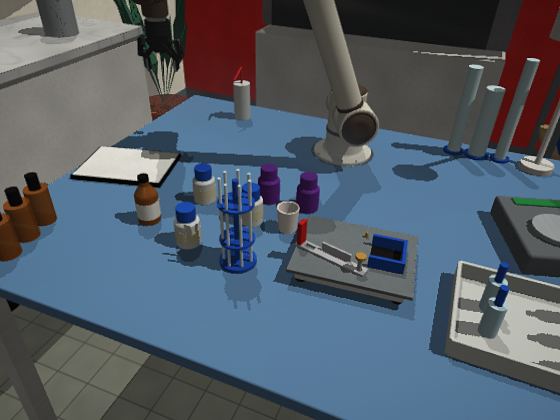

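View pics/t0.png

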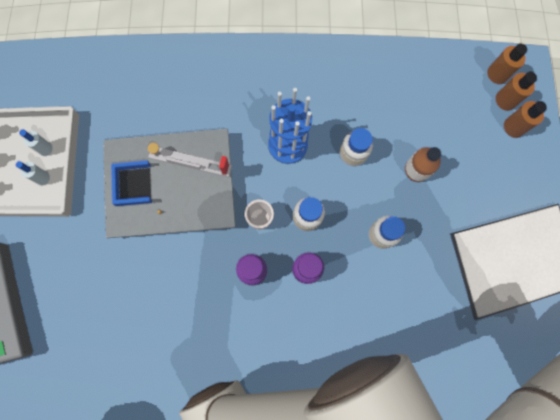

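The top view shows the three blue-capped white jars at about (360,140), (311,209) and (391,229). The purple lookalikes at (251,269) and (308,268) are excluded. The carousel is at (290,130), the beaker at (259,214), the bottle at (427,160) and the shaker at (170,182). On the shaker, the brass head is at (153,149), the latch bolt at (158,211) and the red handle at (224,164).

```bash
python3 - <<'E'
from h import *
d=snap('top')
h=cv2.cvtColor(d['image'],cv2.COLOR_RGB2HSV)
print('bench hsv',h[300,250],'cap',h[138,360],h[209,311],h[229,391],'rail',h[163,120],'head',h[149,153],'bolt',h[211,158],'plat',h[215,200],'bar',h[160,190],'handle',h[164,224])
lo,hi=(108,190,60),(125,255,255)
print('strict blue');
for c,s in blobs(d,lo,hi,60): print(c,s[:].tolist() if hasattr(s,'tolist') else [int(x) for x in s],onz(d,*c,104).round(0))
print('brass')
for c,s in blobs(d,(12,100,60),(30,255,255),8):
  if 100<c[0]<235 and 120<c[1]<240: print(c,[int(x) for x in s],onz(d,*c,88).round(0),onz(d,*c,59).round(0))
print('red',[(c,[int(x) for x in s],onz(d,*c,115).round(0)) for c,s in blobs(d,(0,120,60),(8,255,255),8) if c[0]<300])
# platform corners guess
for p in [(103,136),(229,129),(234,228),(106,236)]: print(p,onz(d,*p,45).round(0))
for n,p,z in [('carousel foot',(288,147),0),('beaker rim',(259,214),70),('reagent cap',(433,155),140),('purple1',(251,269),105),('purple2',(310,267),105)]: print(n,onz(d,*p,z).round(0))
im=d['image'][110:290,90:290]; im2=d['image'][110:290,280:480]
cv2.imwrite('pics/c1.png',np.hstack([cv2.resize(i,None,fx=2,fy=3,interpolation=3) if 0 else cv2.resize(i,(400,360),interpolation=cv2.INTER_CUBIC) for i in(im,im2)])[:,:,::-1])
E
```

```text
bench hsv [104  80 187] cap [108 174 194] [108 171 197] [109 169 177] rail [109 135 181] head [ 20 125 200] bolt [ 20 111 180] plat [100  11 135] bar [150   4 193] handle [179 167 170]
strict blue
brass
(np.float64(152.8), np.float64(148.0)) [148, 143, 10, 10, 78] [629. 212.  88.] [638. 218.  59.]
red [((np.float64(222.0), np.float64(161.6)), [220, 156, 5, 11, 36], array([592.,  62., 115.]))]
(103, 136) [671. 337.  45.]
(229, 129) [686.  55.  45.]
(234, 228) [467.  40.  45.]
(106, 236) [447. 315.  45.]
carousel foot [659. -76.   0.]
beaker rim [493. -14.  70.]
reagent cap [ 604. -366.  140.]
purple1 [376.   0. 105.]
purple2 [ 381. -116.  105.]
```

View pics/c1.png

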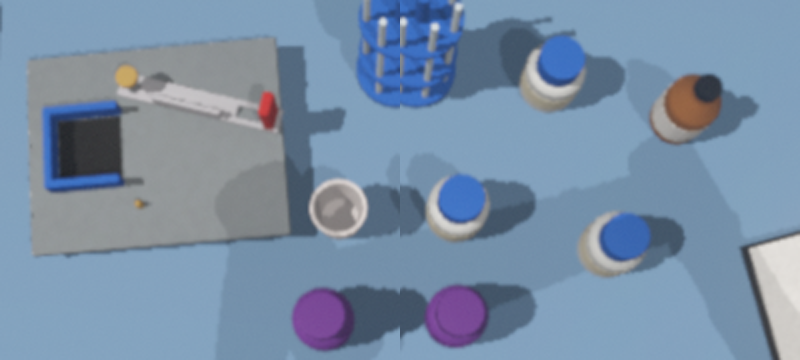

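The crop confirms three white jars with blue caps; the two purple ones are excluded. The carousel, beaker and brown bottle are clear, as are the bay rails, pivot and latch bolt.

```bash
python3 - <<'E'
from h import *
d=snap('top');s=snap('scene')
def tri(p,q):
    o1,r1=ray(d,*p);o2,r2=ray(s,*q)
    t=np.linalg.lstsq(np.c_[r1,-r2],o2-o1,rcond=None)[0]
    a=o1+r1*t[0];b=o2+r2*t[1];return ((a+b)/2).round(0),round(np.linalg.norm(a-b),1)
for n,e in (('top',d),('scene',s)):
  print(n)
  for c,st in blobs(e,(104,145,60),(122,255,255),50): print(np.round(c,1),[int(x) for x in st],onz(e,*c,100).round(0))
C=np.array([onz(d,*p,45)[:2] for p in [(103.5,138.5),(227.5,128.5),(234.5,227),(106.5,237)]]);print(C.round(0))
pv=onz(d,153,148,91)[:2];la=onz(d,159.3,211.5,55)[:2];print('pivot',pv,'latch',la,np.linalg.norm(pv-la))
yaw=np.arctan2(*(pv-la)[::-1]);cen=C.mean(0)
yc=np.arctan2(*(C[0]+C[1]-C[2]-C[3])[::-1]),np.arctan2(*-( -C[1]-C[2]+C[0]+C[3])[::1])if 0 else np.arctan2(-(C[0]+C[3]-C[1]-C[2])[0],(C[0]+C[3]-C[1]-C[2])[1])
print('yaw bolts',yaw,'corners',yc,'cen',cen)
R=lambda a:np.array([[np.cos(a),-np.sin(a)],[np.sin(a),np.cos(a)]])
cen2=(pv+la)/2-R(yaw)@[0,18];print('cen from bolts',cen2)
print('bay',cen2+R(yaw)@[0,70])
# rail corner pixels, z 75
for p in [(112,162),(150,161),(150.5,202),(113,204),(118.5,170.5),(150.5,164)]: print(p,onz(d,*p,75).round(0))
h=onz(d,224.5,164,113);print('handle',h,'bar angle',np.arctan2(*(h[:2]-pv)[::-1]),np.linalg.norm(h[:2]-pv))
E
```

```text
top
[288.9 131.2] [269, 99, 43, 64, 1543] [663. -75. 100.]
[360.2 139.5] [350, 128, 23, 24, 418] [ 647. -224.  100.]
[ 25.9 134.7] [20, 130, 13, 10, 56] [659. 495. 100.]
[125.8 183.4] [112, 161, 39, 44, 596] [550. 262. 100.]
[ 22.6 166.4] [17, 162, 13, 9, 60] [588. 494. 100.]
[310.4 208.8] [300, 198, 22, 23, 405] [ 499. -118.  100.]
[392.5 228.1] [381, 217, 24, 23, 426] [ 460. -285.  100.]
scene
[470.2 154. ] [460, 147, 25, 13, 77] [ 42. 407. 100.]
[499.8 158.8] [490, 153, 20, 11, 76] [ 38. 489. 100.]
[203.2 171.2] [194, 163, 18, 18, 255] [ 468. -276.  100.]
[239.5 227.8] [217, 178, 43, 96, 1638] [659. -68. 100.]
[185.8 211.2] [175, 201, 21, 22, 360] [ 652. -217.  100.]
[222.9 238.2] [219, 230, 8, 15, 56] [708. -85. 100.]
[388.4 253.9] [368, 234, 40, 39, 780] [610. 269. 100.]
[503.6 269.5] [497, 262, 12, 21, 88] [561. 499. 100.]
[503.8 292.5] [500, 285, 10, 22, 84] [633. 499. 100.]
[[665. 335.]
 [687.  58.]
 [469.  39.]
 [445. 313.]]
pivot [628.24305635 210.3762331 ] latch [499.23950336 198.23293066] 129.57382635284384
yaw bolts 0.09385497838035149 corners (np.float64(0.0941174714597718), np.float64(0.08260085140624653)) cen [566.34419344 186.36728463]
cen from bolts [565.42819032 186.38380251]
bay [558.86798295 256.07572227]
(112, 162) [602. 302.  75.]
(150, 161) [604. 219.  75.]
(150.5, 202) [516. 213.  75.]
(113, 204) [511. 294.  75.]
(118.5, 170.5) [584. 286.  75.]
(150.5, 164) [598. 218.  75.]
handle [587.69998572  56.52688927 113.        ] bar angle -1.8284628674347203 159.10173214796606
```

servo_tool(rows=[[1, 0, 0, 0, 0, 0, 6.95], [1, 0, 0, 0, 0, 0, 6.95], [1, -3.1, 3.2, 0, 0, 0, 0], [1, -3.1, 3.2, 0, 0, 0, 0], [1, -3.1, 3.2, 0, 0, 0, 0], [1, -3.1, 3.2, 0, 0, 0, 0], [1, -3.1, 3.2, 0, 0, 0, 0], [1, -3.1, 3.2, 0, 0, 0, 0], [1, -3.1, 3.2, 0, 0, 0, 0], [1, -3.1, 3.2, 0, 0, 0, 0], [1, -3.1, 3.2, 0, 0, 0, 0], [1, -3.1, 3.2, 0, 0, 0, 0]])

```text
clock: 1.45
position: [461.2, -285.0, 242.5]
ee_rot: [-0.0, 1.0, -0.0, 0.0]
contact_force: [1.0, -0.7, 0.5]
gripper_width: 85.4
```

servo_tool(rows=[[1, 0, 0, 4, 0, 0, 0], [1, 0, 0, 4, 0, 0, 0], [1, 0, 0, 4, 0, 0, 0], [1, 0, 0, 3.4, 0, 0, 0], [1, 0, 0, 0, 0, 0, 0], [0, 0, 0, 0, 0, 0, 0], [0, 0, 0, 0, 0, 0, 0], [0, 0, 0, 0, 0, 0, 0], [0, 0, 0, 0, 0, 0, 0], [0, 0, 0, 0, 0, 0, 0], [0, 0, 0, 0, 0, 0, 0]])

```text
clock: 2.55
position: [461.7, -287.0, 90.8]
ee_rot: [-0.0, 1.0, -0.001, 0.002]
contact_force: [0.2, 2.1, 6.9]
gripper_width: 46.5
```

servo_tool(rows=[[0, 0, 0, -0.7, 0, 0, 0], [0, 0, 0, -0.7, 0, 0, 0], [0, 0, 0, -0.6, 0, 0, 0], [0, 0, 0, 0, 0, 0, 0], [0, 0, 0, 0, 0, 0, 0], [0, 0, 0, 0, 0, 0, 0], [0, 0, 0, 0, 0, 0, 0], [0, 0, 0, 0, 0, 0, 0]])

```text
clock: 3.35
position: [460.1, -286.5, 108.0]
ee_rot: [-0.0, 1.0, 0.0, -0.0]
contact_force: [-0.3, 0.0, -2.8]
gripper_width: 46.1
```

servo_tool(rows=[[0, 0, 0, 0, 0, 0, 0], [0, 0, 0, 0.7, 0, 0, 0], [0, 0, 0, 0.7, 0, 0, 0], [0, 0, 0, 0.5, 0, 0, 0], [0, 0, 0, 0, 0, 0, 0], [0, 0, 0, 0, 0, 0, 0]])

```text
clock: 3.95
position: [460.3, -286.4, 90.9]
ee_rot: [-0.001, 1.0, -0.0, -0.0]
contact_force: [-2.8, 4.3, 10.8]
gripper_width: 46.1
```

servo_tool(rows=[[1, 0, 0, 0, 0, 0, 0], [1, 0, 0, 0, 0, 0, 0], [1, 0, 0, 0, 0, 0, 0], [1, 0, 0, 0, 0, 0, 0], [1, 0, 0, -2, 0, 0, 0], [1, 0, 0, -4, 0, 0, 0], [1, 0, 0, -4, 0, 0, 0], [1, -1.3, 4.2, 0, 0, 0, 0], [1, -1.3, 4.2, 0, 0, 0, 0], [1, -1.2, 4.2, 0, 0, 0, 0], [1, 0, 4.2, 0, 0, 0, 0], [1, 0, 0, 0, 0, 0, 0]])

```text
clock: 5.15
position: [498.5, -114.9, 189.3]
ee_rot: [-0.003, 1.0, 0.0, 0.0]
contact_force: [0.9, -0.4, -0.2]
gripper_width: 85.7
```

servo_tool(rows=[[1, 0, -0.3, 4, 0, 0, 0], [1, 0, 0, 4, 0, 0, 0], [1, 0, 0, 1.9, 0, 0, 0], [1, 0, 0, 0, 0, 0, 0], [0, 0, 0, 0, 0, 0, 0], [0, 0, 0, 0, 0, 0, 0], [0, 0, 0, 0, 0, 0, 0], [0, 0, 0, 0, 0, 0, 0], [0, 0, 0, 0, 0, 0, 0], [0, 0, 0, 0, 0, 0, 0]])

```text
clock: 6.15
position: [499.7, -121.3, 92.2]
ee_rot: [-0.001, 1.0, -0.0, 0.002]
contact_force: [-1.7, 3.1, 6.7]
gripper_width: 46.2
```

servo_tool(rows=[[0, 0, 0, -0.7, 0, 0, 0], [0, 0, 0, -0.7, 0, 0, 0], [0, 0, 0, -0.6, 0, 0, 0], [0, 0, 0, 0, 0, 0, 0], [0, 0, 0, 0, 0, 0, 0], [0, 0, 0, 0, 0, 0, 0], [0, 0, 0, 0, 0, 0, 0], [0, 0, 0, 0, 0, 0, 0]])

```text
clock: 6.95
position: [498.0, -121.6, 110.0]
ee_rot: [-0.0, 1.0, -0.0, -0.0]
contact_force: [-0.2, 0.2, -5.6]
gripper_width: 46.4
```

servo_tool(rows=[[0, 0, 0, 0, 0, 0, 0]])

```text
clock: 7.05
position: [498.1, -121.6, 110.1]
ee_rot: [-0.0, 1.0, -0.0, -0.0]
contact_force: [0.5, 0.2, -6.7]
gripper_width: 46.6
```

Jar 3 at (461,-285) read 2.8 N and this one, at (499,-119), reads about 6 N. Only the steel-core jar can weigh that much, so I'm carrying this one.

servo_tool(rows=[[0, 0, 0, -2, 0, 0, 0], [0, 0, 0, -3, 0, 0, 0], [0, 0, 0, -3, 0, 0, 0], [0, 0, 0, -2, 0, 0, 0], [0, 0, 0, -1, 0, 0, 0], [0, 0, 0, 0, 0, 0, 0]])

```text
clock: 7.65
position: [498.7, -121.5, 221.4]
ee_rot: [-0.0, 1.0, 0.0, 0.001]
contact_force: [0.2, 0.5, -6.1]
gripper_width: 45.9
```

servo_tool(rows=[[0, -0.2, 1.5, 0, 0, 0, 0], [0, -0.5, 3, 0, 0, 0, 0], [0, -0.6, 3.7, 0, 0, 0, 0], [0, -0.6, 3.7, 0, 0, 0, 0], [0, -0.6, 3.7, 0, 0, 0, 0], [0, -0.6, 3.7, 0, 0, 0, 0], [0, -0.6, 3.7, 0, 0, 0, 0], [0, -0.6, 3.7, 0, 0, 0, 0], [0, -0.6, 3.7, 0, 0, 0, 0], [0, -0.6, 3.7, 0, 0, 0, 0], [0, -0.5, 3, 0, 0, 0, 0], [0, -0.1, 0.7, 0, 0, 0, 0]])

```text
clock: 8.85
position: [558.8, 259.5, 217.3]
ee_rot: [-0.001, 1.0, -0.0, -0.001]
contact_force: [1.0, -1.0, -5.6]
gripper_width: 46.6
```

servo_tool(rows=[[0, 0, 0, 0, 0, 0, 0], [0, 0, 0, 0, 0, 0, 0], [0, 0, 0, 0, 0, 0, 0]])

```text
clock: 9.15
position: [558.7, 255.1, 219.7]
ee_rot: [0.001, 1.0, -0.001, -0.001]
contact_force: [-0.2, -0.3, -5.7]
gripper_width: 46.3
```

```bash
python3 - <<'E'
from h import *
d=snap('scene','s1.png');t=snap('top')
print(read_state()['position'],read_state()['contact_force'])
im=np.hstack([cv2.resize(d['image'][130:310,280:480],(400,360),interpolation=2),cv2.resize(t['image'][90:270,50:250],(400,360),interpolation=2)])
cv2.imwrite('pics/c2.png',im[:,:,::-1])
E
```

```text
[558.97996552 255.28398921 220.28627186] [ 0.10704778  0.37192445 -5.07877719]
```

View pics/c2.png

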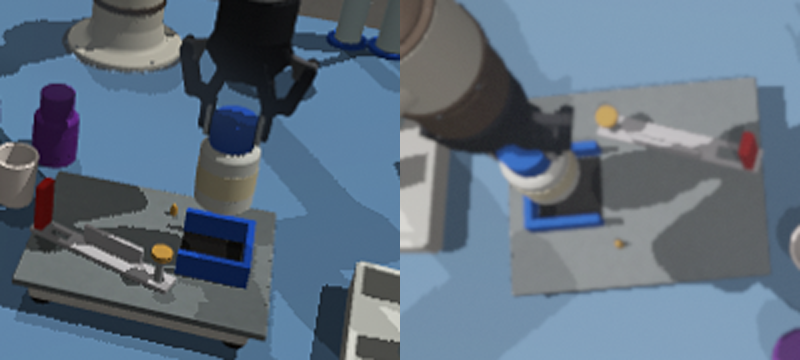

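```bash
python3 - <<'E'
from h import *
d=snap('scene'); t=snap('top')
for z in(131,165,199): print(proj(d,(559,255.3,z)), [np.round(proj(d,(559+32*np.cos(a),255.3+32*np.sin(a),z)),0).tolist() for a in (1.95,-1.2)],proj(t,(559,255.3,z)))
# white/cream body extents
for e,u0,u1,v0,v1 in((d,365,425,205,236),(t,95,145,170,195)):
  h=cv2.cvtColor(e['image'],cv2.COLOR_RGB2HSV)
  m=cv2.inRange(h,(8,8,110),(35,110,255))[v0:v1,u0:u1]
  for r in range(0,v1-v0,4):
    x=np.where(m[r])[0]
    if len(x): print(v0+r,u0+x.min(),u0+x.max())
# rail corner check in scene (inner floor)
R=lambda a:np.array([[np.cos(a),-np.sin(a)],[np.sin(a),np.cos(a)]])
for p in [(44,-36),(44,44),(-44,44),(-44,-36)]:
  w=np.array([559,256])+R(.092)@p; print(p,np.round(proj(d,(*w,75)),1),'crop',((np.array(proj(d,(*w,75)))-[280,130])*2).round(0))
E
```

```text
(np.float64(388.9994273628385), np.float64(227.92581080685997)) [[403.0, 228.0], [375.0, 227.0]] (np.float64(124.99086876642531), np.float64(175.44748546958763))
(np.float64(391.4482736088281), np.float64(215.60360178713765)) [[406.0, 216.0], [377.0, 215.0]] (np.float64(120.33901193694328), np.float64(171.2627244155597))
(np.float64(394.00086247498615), np.float64(202.80344877146197)) [[409.0, 203.0], [379.0, 202.0]] (np.float64(115.39046564606545), np.float64(166.80412007708384))
205 406 409
209 390 408
213 405 408
217 403 408
221 400 407
225 399 406
229 399 405
233 398 403
170 129 135
174 132 137
178 124 137
182 106 135
186 111 133
190 119 126
(44, -36) [367.2 256. ] crop [174. 252.]
(44, 44) [403.7 263.7] crop [247. 267.]
(-44, 44) [406.4 239.8] crop [253. 220.]
(-44, -36) [372.2 233. ] crop [184. 206.]
```

servo_tool(rows=[[0, 0, 0, 2, 0, 0, 0], [0, 0, 0, 2, 0, 0, 0], [0, 0, 0, 0.6, 0, 0, 0], [0, 0, 0, 0, 0, 0, 0], [0, 0, 0, 0, 0, 0, 0]])

```text
clock: 9.85
position: [559.9, 256.7, 175.4]
ee_rot: [-0.0, 1.0, 0.0, 0.001]
contact_force: [-0.6, 0.4, -5.0]
gripper_width: 46.1
```

```bash
python3 - <<'E'
from h import *
d=snap('scene');t=snap('top')
im=np.hstack([cv2.resize(d['image'][190:280,350:450],(400,360),interpolation=2),cv2.resize(t['image'][140:230,90:190],(400,360),interpolation=2)])
cv2.imwrite('pics/c3.png',im[:,:,::-1]);print(read_state()['position'])
E
```

```text
[559.88275002 256.85911345 175.7926016 ]
```

View pics/c3.png

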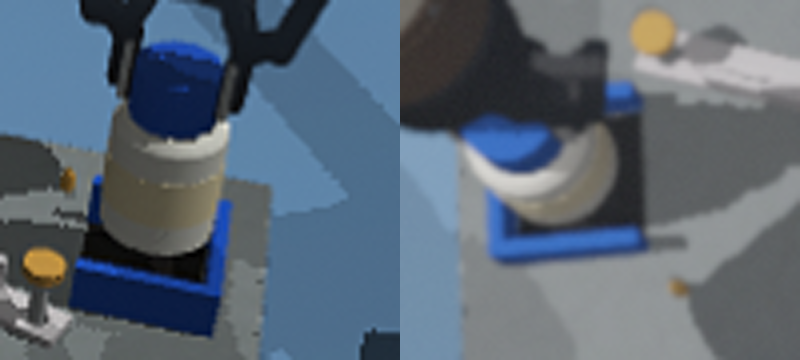

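servo_tool(rows=[[0, -0.1, 0, 0.5, 0, 0, 0], [0, 0, 0, 0.6, 0, 0, 0], [0, 0, 0, 0.6, 0, 0, 0], [0, 0, 0, 0.6, 0, 0, 0], [0, 0, 0, 0.6, 0, 0, 0], [0, 0, 0, 0.6, 0, 0, 0], [0, 0, 0, 0, 0, 0, 0], [0, 0, 0, 0, 0, 0, 0]])

```text
clock: 10.75
position: [560.1, 256.3, 139.1]
ee_rot: [-0.0, 1.0, -0.0, -0.0]
contact_force: [-0.2, -0.6, -5.7]
gripper_width: 46.0
```

Still hanging free and already inside the rails. Lowering in small steps.

servo_tool(rows=[[0, 0, 0, 0.2, 0, 0, 0], [0, 0, 0, 0.1, 0, 0, 0], [0, 0, 0, 0, 0, 0, 0], [0, 0, 0, 0, 0, 0, 0]])

```text
clock: 11.15
position: [560.5, 256.5, 137.3]
ee_rot: [-0.0, 1.0, 0.0, 0.001]
contact_force: [-0.3, -1.0, 0.7]
gripper_width: 46.5
```

servo_tool(rows=[[0, 0, 0, 0.1, 0, 0, 0], [0, 0, 0, 0, 0, 0, 0], [0, 0, 0, 0, 0, 0, 0]])

```text
clock: 11.45
position: [560.8, 256.6, 137.3]
ee_rot: [-0.0, 1.0, 0.0, 0.001]
contact_force: [-1.2, -2.1, 5.2]
gripper_width: 45.9
```

servo_tool(rows=[[1, 0, 0, 0, 0, 0, 0], [1, 0, 0, 0, 0, 0, 0], [1, 0, 0, 0, 0, 0, 0], [1, 0, 0, 0, 0, 0, 0], [1, 0, 0, 0, 0, 0, 0], [1, 0, 0, -2, 0, 0, 0], [1, 0, 0, -4, 0, 0, 0], [1, 0, 0, -4, 0, 0, 0], [1, 0, -4, 0, 0, 0, 0], [1, 0, -4, 0, 0, 0, 0], [1, 0, -4, 0, 0, 0, 7.4], [1, 0, -3, 0, 0, 0, 7.4]])

```text
clock: 12.65
position: [556.2, 104.8, 235.4]
ee_rot: [0.132, 0.991, 0.0, 0.0]
contact_force: [-0.1, 0.2, 0.3]
gripper_width: 85.2
```

servo_tool(rows=[[1, 0, 0, 0, 0, 0, 0], [1, 0, 0, 0, 0, 0, 0], [1, 0, 0, 0, 0, 0, 0]])

```text
clock: 12.95
position: [556.5, 107.4, 235.3]
ee_rot: [0.128, 0.992, 0.0, 0.0]
contact_force: [0.4, 0.4, -0.1]
gripper_width: 85.1
```

```bash
python3 - <<'E'
from h import *
d=snap('scene');t=snap('top')
im=np.hstack([cv2.resize(d['image'][170:305,285:435],(400,360),interpolation=2),cv2.resize(t['image'][110:245,95:245],(400,360),interpolation=2)])
cv2.imwrite('pics/c4.png',im[:,:,::-1]);print(read_state()['position'])
for c,st in blobs(t,(104,145,60),(122,255,255),50): print(np.round(c,1),[int(x) for x in st],onz(t,*c,145).round(0))
E
```

```text
[556.42796969 107.67041803 235.16113848]
[289.  131.4] [269, 99, 43, 65, 1575] [647. -73. 145.]
[360.2 139.6] [349, 128, 24, 24, 422] [ 632. -216.  145.]
[142.1 163.7] [134, 161, 16, 6, 67] [580. 218. 145.]
[122.  173.9] [110, 162, 25, 25, 460] [559. 258. 145.]
[128.3 199.6] [113, 189, 38, 16, 241] [507. 242. 145.]
[392.2 228.6] [380, 218, 25, 22, 420] [ 452. -274.  145.]
```

View pics/c4.png

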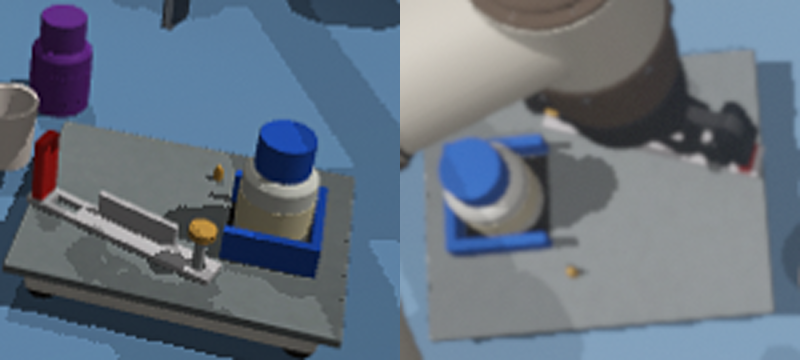

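The jar stands centred in the bay: its cap measures (559,258) against the bay at (559,256). The handle is still where it was first seen, so I'm cross-checking it in the scene view.

```bash
python3 - <<'E'
from h import *
d=snap('scene')
for c,s in blobs(d,(0,120,40),(8,255,255),50):
  if 280<c[0]<330 and 200<c[1]<260: print(c,[int(x) for x in s],onz(d,*c,83).round(0))
for z in(115,83,51): print(np.round(proj(d,(589,60,z)),1))
print('pivot head pred',np.round(proj(d,(628.3,210.4,91)),1),blobs(d,(12,120,80),(30,255,255),15))
E
```

```text
(np.float64(301.8), np.float64(231.6)) [297, 219, 10, 26, 197] [592.  63.  83.]
[301.9 219.7]
[301.3 230.5]
[300.6 241. ]
pivot head pred [359.6 254.9] [((np.float64(35.0), np.float64(189.7)), (np.int32(23), np.int32(183), np.int32(24), np.int32(12), np.int32(135))), ((np.float64(148.1), np.float64(192.7)), (np.int32(139), np.int32(183), np.int32(19), np.int32(20), np.int32(237))), ((np.float64(47.3), np.float64(203.4)), (np.int32(43), np.int32(193), np.int32(10), np.int32(21), np.int32(74))), ((np.float64(16.1), np.float64(204.6)), (np.int32(3), np.int32(197), np.int32(26), np.int32(13), np.int32(145))), ((np.float64(4.2), np.float64(218.6)), (np.int32(0), np.int32(213), np.int32(10), np.int32(13), np.int32(75))), ((np.float64(361.0), np.float64(255.8)), (np.int32(356), np.int32(252), np.int32(11), np.int32(10), np.int32(71)))]
```

servo_tool(rows=[[1, -2.2, -1.9, 0, 0, 0, 0], [1, -2.15, -1.85, 0, 0, 0, 0], [1, 0, 0, 3.5, 0, 0, 0], [1, 0, 0, 3.5, 0, 0, 0], [1, 0, 0, 0, 0, 0, 0], [1, 0, 0, 0, 0, 0, 0]])

```text
clock: 13.7
position: [589.2, 59.8, 165.6]
ee_rot: [0.128, 0.992, -0.001, -0.0]
contact_force: [0.0, 0.1, 0.3]
gripper_width: 85.2
```

servo_tool(rows=[[1, 0, 0, 3, 0, 0, 0], [1, 0, 0, 3, 0, 0, 0], [1, 0, 0, 1.3, 0, 0, 0], [1, 0, 0, 0, 0, 0, 0], [0, 0, 0, 0, 0, 0, 0], [0, 0, 0, 0, 0, 0, 0], [0, 0, 0, 0, 0, 0, 0], [0, 0, 0, 0, 0, 0, 0], [0, 0, 0, 0, 0, 0, 0], [0, 0, 0, 0, 0, 0, 0], [0, 0, 0, 0, 0, 0, 0], [0, 0, 0, 0, 0, 0, 0]])

```text
clock: 14.9
position: [589.1, 59.6, 93.0]
ee_rot: [0.128, 0.992, 0.0, 0.001]
contact_force: [-1.5, 0.9, 5.4]
gripper_width: 11.0
```

servo_tool(rows=[[0, 0, 0, -0.7, 0, 0, 0], [0, 0, 0, -0.8, 0, 0, 0], [0, 0, 0, -0.7, 0, 0, 0], [0, 0, 0, 0, 0, 0, 0], [0, 0, 0, 0, 0, 0, 0], [0, 0, 0, 0, 0, 0, 0]])

```text
clock: 15.5
position: [588.8, 59.3, 114.5]
ee_rot: [0.129, 0.992, 0.0, 0.0]
contact_force: [-1.7, 2.7, -1.7]
gripper_width: 10.9
```

```bash
python3 - <<'E'
from h import *
s=read_state();p=s['position'][:2];pv=np.array([628.3,210.4]);v=p-pv
print(s['position'],s['ee_rot'],s['contact_force'],s['wrist_torque'])
a=np.arctan2(v[1],v[0]);r=np.hypot(*v);print('angle',a,'r',r,'swing deg',np.degrees(a-(0.0938-np.pi)))
E
```

```text
[588.81906443  59.33821982 114.49014668] [1.28736013e-01 9.91678862e-01 1.94917356e-04 1.90725070e-04] [-1.72456689  2.67302349 -1.67822888] [0.9605216  0.38802894 0.28281815]
angle -1.826434308150057 r 156.1358565673509 swing deg 69.97867846677816
```

servo_tool(rows=[[0, 0.95, 0.03, 0, 0, 0, 3.5], [0, 0.95, 0.03, 0, 0, 0, 3.5], [0, 0.95, 0.03, 0, 0, 0, 3.5], [0, 0.95, 0.03, 0, 0, 0, 3.5], [0, 0.95, 0.03, 0, 0, 0, 3.5], [0, 0.95, 0.03, 0, 0, 0, 3.5], [0, 0.95, 0.03, 0, 0, 0, 3.5], [0, 0.95, 0.03, 0, 0, 0, 3.5], [0, 0.95, 0.03, 0, 0, 0, 3.5], [0, 0.95, 0.03, 0, 0, 0, 3.5], [0, 0, 0, 0, 0, 0, 0], [0, 0, 0, 0, 0, 0, 0]])

```text
clock: 16.7
position: [509.9, 109.5, 114.3]
ee_rot: [0.42, 0.907, 0.0, 0.0]
contact_force: [-1.3, 3.0, -2.9]
gripper_width: 11.5
```

servo_tool(rows=[[0, 0.95, 0.03, 0, 0, 0, 3.5], [0, 0.95, 0.03, 0, 0, 0, 3.5], [0, 0.95, 0.03, 0, 0, 0, 3.5], [0, 0.95, 0.03, 0, 0, 0, 3.5], [0, 0.95, 0.03, 0, 0, 0, 3.5], [0, 0.95, 0.03, 0, 0, 0, 3.5], [0, 0.95, 0.03, 0, 0, 0, 3.5], [0, 0.95, 0.03, 0, 0, 0, 3.5], [0, 0.5, 0.01, 0, 0, 0, 1.8], [0, 0, 0, 0, 0, 0, 0], [0, 0, 0, 0, 0, 0, 0]])

```text
clock: 17.8
position: [512.6, 106.6, 102.5]
ee_rot: [0.589, 0.804, 0.054, -0.068]
contact_force: [12.3, 14.9, -7.6]
gripper_width: 10.2
```

```bash
python3 - <<'E'
from h import *
s=read_state();p=s['position'][:2];pv=np.array([628.3,210.4]);v=p-pv
print(s['position'],s['ee_rot'],s['contact_force'],s['wrist_torque'])
a=np.arctan2(v[1],v[0]);r=np.hypot(*v);print('angle',a,'r',r,'left deg',np.degrees(a-(0.0938-np.pi)))
q=s['ee_rot'];print('tool y ang',np.degrees(np.arctan2(2*q[1]**2-1,2*q[0]*q[1])))
d=snap('scene');t=snap('top')
im=np.hstack([cv2.resize(d['image'][170:305,285:435],(400,360),interpolation=2),cv2.resize(t['image'][110:245,95:245],(400,360),interpolation=2)])
cv2.imwrite('pics/c5.png',im[:,:,::-1])
E
```

```text
[512.63956829 106.60979057 102.52280589] [ 0.5887885   0.80358886  0.05410734 -0.06815745] [12.31952819 14.93213569 -7.622872  ] [ 3.29084998 -2.95780296 -0.20598272]
angle -2.4102324546397647 r 155.4018759172315 left deg 36.52950858535774
tool y ang 17.121790678786184
```

View pics/c5.png

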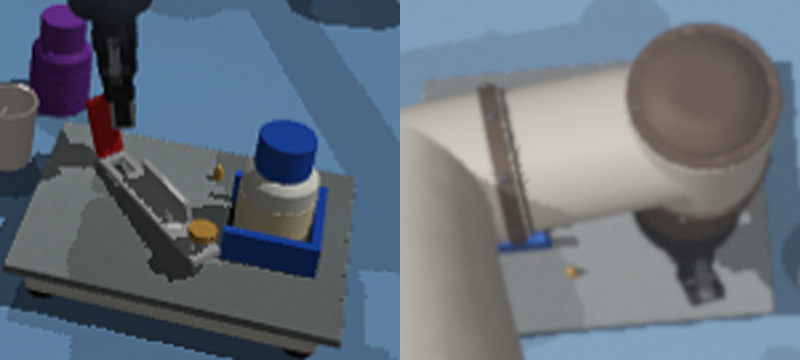

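```bash
python3 - <<'E'
from h import *
s=read_state()
print({k:np.round(v,3) for k,v in s.items()})
E
```

```text
{'clock': np.float64(17.9), 'joints': array([ 0.41 ,  0.377, -0.328, -0.23 , -0.854, -3.095]), 'joint_vel': array([ 0.001, -0.   ,  0.   , -0.001, -0.001, -0.001]), 'joint_efforts': array([ -6.967, -38.423,   8.205,   4.495,  -3.7  ,  -0.43 ]), 'position': array([512.63 , 106.606, 102.504]), 'ee_rot': array([ 0.589,  0.804,  0.054, -0.068]), 'contact_force': array([11.235, 14.843, -8.164]), 'wrist_torque': array([ 3.281, -3.006, -0.219]), 'gripper_width': np.float64(10.449)}
```

The last joint ran into its range limit (-3.1) and the tool tilted. I'll level out, set the bar down flat, turn the wrist half round and regrip.

```bash
cat >> h.py <<'E'
from scipy.spatial.transform import Rotation as Ro
def plan(P,yang):
    """tool-frame shift (cm) and rotvec (deg) to TCP P, level, tool y at yang deg"""
    s=read_state();R0=Ro.from_quat(s['ee_rot']);a=np.radians(yang)
    y=np.array([np.cos(a),np.sin(a),0]);z=np.array([0,0,-1.]);Rt=Ro.from_matrix(np.c_[np.cross(y,z),y,z])
    print('shift cm',(R0.inv().apply(np.array(P)-s['position'])/10).round(2),'turn',(R0.inv()*Rt).as_rotvec(degrees=True).round(1))
E
python3 - <<'E'
from h import *
pv=np.array([628.3,210.4])
for a in(-2.41,-2.35):
  P=pv+155.5*np.array([np.cos(a),np.sin(a)]);print(P);plan((*P,114.5),np.degrees(a)+180)
E
```

```text
[512.59068268 106.51735522]
shift cm [ 0.2   0.   -1.18] turn [  2.5  -9.7 -24.3]
[519.02811656  99.76589364]
shift cm [-0.62  0.41 -1.33] turn [  2.8  -9.7 -27.7]
```

servo_tool(rows=[[0, -0.15, 0.1, -0.33, 0.7, -2.4, -6.9], [0, -0.15, 0.1, -0.33, 0.7, -2.4, -6.9], [0, -0.15, 0.1, -0.33, 0.7, -2.4, -6.9], [0, -0.15, 0.1, -0.33, 0.7, -2.4, -6.9], [0, 0, 0, 0, 0, 0, 0], [0, 0, 0, 0, 0, 0, 0]])

```text
clock: 18.5
position: [516.4, 100.2, 114.6]
ee_rot: [0.38, 0.925, -0.002, -0.004]
contact_force: [5.8, 7.7, -3.6]
gripper_width: 9.6
```

```bash
python3 - <<'E'
from h import *
pv=np.array([628.3,210.4]);s=read_state();v=s['position'][:2]-pv;print(np.arctan2(v[1],v[0]),np.hypot(*v),s['contact_force'],s['wrist_torque'],s['joints'],s['position'])
for a in(-2.35,):
  P=pv+155.5*np.array([np.cos(a),np.sin(a)]);print(P);plan((*P,114.5),np.degrees(a)+180)
E
```

```text
-2.3638472076772397 157.0394612695558 [ 5.84136265  7.6500557  -3.58934066] [ 2.03525494 -1.58142892  0.10748858] [ 0.49857151  0.35505525 -0.39824684 -0.00416324 -0.82496485 -2.84668435] [516.40980607 100.20936112 114.55692863]
[519.02811656  99.76589364]
shift cm [-0.22  0.15  0.  ] turn [-0.4 -0.3 -0.1]
```

servo_tool(rows=[[0, -0.1, 0.15, 0, -0.4, -0.3, 0], [0, 0, 0, 0.8, 0, 0, 0], [0, 0, 0, 0.8, 0, 0, 0], [0, 0, 0, 0, 0, 0, 0], [0, 0, 0, 0, 0, 0, 0]])

```text
clock: 19.0
position: [512.7, 96.8, 96.7]
ee_rot: [0.381, 0.924, -0.005, -0.005]
contact_force: [0.2, 0.1, 0.3]
gripper_width: -0.0
```

```bash
python3 - <<'E'
from h import *
s=read_state();print(s['position'],s['contact_force'])
d=snap('scene')
im=cv2.resize(d['image'][150:300,280:430],(600,600),interpolation=2)
cv2.imwrite('pics/c6.png',im[:,:,::-1])
E
```

```text
[512.73474851  96.82214854  96.73354842] [0.16287647 0.10728191 0.33020454]
```

View pics/c6.png

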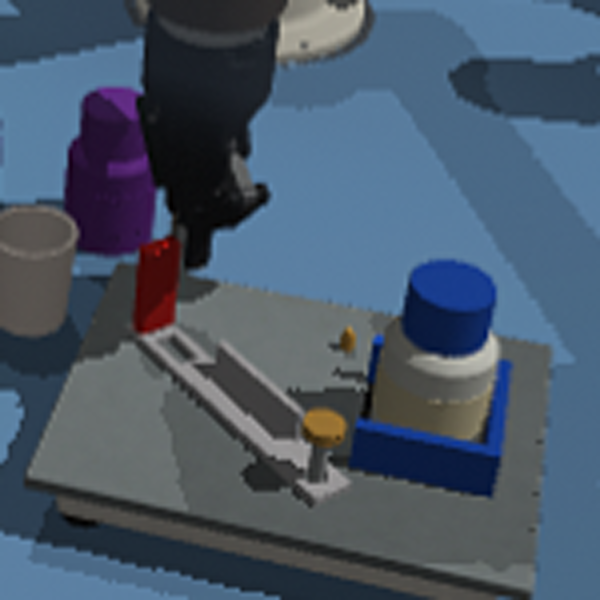

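The bar slipped out of the grip and lies flat on the platform, partly swung, with the handle beside the closed fingers. Lifting clear and turning the wrist half round the other way.

servo_tool(rows=[[0.5, 0.3, 0, -3, 0, 0, 0], [0.5, 0, 0, -4, 0, 0, 0], [1, 0, 0, 0, 0, 0, -8.5], [1, 0, 0, 0, 0, 0, -8.5], [1, 0, 0, 0, 0, 0, -8.5], [1, 0, 0, 0, 0, 0, -8.5], [1, 0, 0, 0, 0, 0, -8.5], [1, 0, 0, 0, 0, 0, -8.5], [1, 0, 0, 0, 0, 0, -8.5], [1, 0, 0, 0, 0, 0, -8.5], [1, 0, 0, 0, 0, 0, -8.5], [1, 0, 0, 0, 0, 0, -8.5]])

```text
clock: 20.25
position: [511.7, 99.8, 167.4]
ee_rot: [-0.346, 0.938, -0.001, -0.006]
contact_force: [-0.1, -0.1, -0.0]
gripper_width: 85.4
```

servo_tool(rows=[[1, 0, 0, 0, 0, 0, -8.5], [1, 0, 0, 0, 0, 0, -8.5], [1, 0, 0, 0, 0, 0, -8.5], [1, 0, 0, 0, 0, 0, -8.5], [1, 0, 0, 0, 0, 0, -8.5], [1, 0, 0, 0, 0, 0, -8.5], [1, 0, 0, 0, 0, 0, -8.5], [1, 0, 0, 0, 0, 0, -8.5], [1, 0, 0, 0, 0, 0, -8.5], [1, 0, 0, 0, 0, 0, -8.5], [1, 0, 0, 0, 0, 0, -8.5], [1, 0, 0, 0, 0, 0, 0]])

```text
clock: 21.45
position: [511.7, 99.8, 167.4]
ee_rot: [0.919, -0.393, -0.004, 0.004]
contact_force: [0.7, 0.2, 0.1]
gripper_width: 85.8
```

```bash
python3 - <<'E'
from h import *
s=read_state();print(s['position'],s['joints'],s['ee_rot'])
pv=np.array([628.3,210.4])
d=snap('scene');t=snap('top')
for e,z in((d,83),(t,113)):
 for lo,hi in(((0,120,40),(8,255,255)),((172,120,40),(180,255,255))):
  for c,st in blobs(e,lo,hi,15):
   p=onz(e,*c,z)
   if np.hypot(*(p[:2]-pv))<200: v=p[:2]-pv;print(c,[int(x) for x in st],p.round(0),np.hypot(*v),np.degrees(np.arctan2(v[1],v[0])))
for a in np.radians([-132,-136,-140,-144]):
  P=pv+155*np.array([np.cos(a),np.sin(a)]);print(np.degrees(a),P.round(0),np.round(proj(d,(*P,83)),1),'top',np.round(proj(t,(*P,115)),1))
E
```

```text
[511.69858101  99.84230042 167.3762288 ] [ 5.03849828e-01  2.85264963e-01 -3.44765539e-01 -7.98405818e-04
 -9.52621285e-01  2.58829048e-01] [ 0.91936493 -0.39336102 -0.00390322  0.00447296]
(np.float64(318.6), np.float64(221.2)) [313, 210, 12, 23, 210] [536.  86.  83.] 154.47661927022097 -126.46288792746437
(np.float64(212.2), np.float64(186.9)) [209, 184, 7, 7, 34] [540.  80. 113.] 157.31354966838805 -124.15590720747461
(np.float64(213.5), np.float64(191.3)) [209, 189, 9, 6, 26] [531.  77. 113.] 164.86651768309554 -126.19716596232425
-132.0 [525.  95.] [323.6 219.5] top [204.4 194.1]
-136.0 [517. 103.] [327.5 218.5] top [200.6 197.9]
-140.0 [510. 111.] [331.4 217.7] top [196.5 201.5]
-144.0 [503. 119.] [335.5 217.1] top [192.1 204.7]
```

```bash
python3 - <<'E'
from h import *
plan((536.1,85.8,160),-126.5)
E
```

```text
shift cm [ 2.71 -0.8   0.71] turn [  0.6   0.3 -10. ]
```

servo_tool(rows=[[1, 1.35, -0.4, 0, 0, 0, 0], [1, 1.35, -0.4, 0, 0, 0, 0], [1, 0, 0, 0, 0.3, 0.15, -5], [1, 0, 0, 0, 0.3, 0.15, -5], [1, 0, 0, 0, 0, 0, 0], [1, 0, 0, 0, 0, 0, 0]])

```text
clock: 22.15
position: [536.9, 86.0, 166.8]
ee_rot: [0.95, -0.313, 0.0, 0.0]
contact_force: [-0.4, -0.5, 1.0]
gripper_width: 85.4
```

```bash
python3 - <<'E'
from h import *
plan((536.1,85.8,92),-126.5); print(read_state()['position'])
E
```

```text
shift cm [-0.06  0.05  7.48] turn [ 0. -0.  0.]
[536.86990907  85.95353982 166.75975101]
```

servo_tool(rows=[[1, 0, 0, 3, 0, 0, 0], [1, 0, 0, 3, 0, 0, 0], [1, 0, 0, 1.6, 0, 0, 0], [1, 0, 0, 0, 0, 0, 0], [0, 0, 0, 0, 0, 0, 0], [0, 0, 0, 0, 0, 0, 0], [0, 0, 0, 0, 0, 0, 0], [0, 0, 0, 0, 0, 0, 0], [0, 0, 0, 0, 0, 0, 0], [0, 0, 0, 0, 0, 0, 0], [0, 0, 0, 0, 0, 0, 0], [0, 0, 0, 0, 0, 0, 0]])

```text
clock: 23.35
position: [536.6, 86.4, 91.6]
ee_rot: [0.95, -0.311, 0.001, 0.0]
contact_force: [-1.0, -0.4, 5.6]
gripper_width: 11.2
```

servo_tool(rows=[[0, 0, 0, -0.7, 0, 0, 0], [0, 0, 0, -0.8, 0, 0, 0], [0, 0, 0, -0.7, 0, 0, 0], [0, 0, 0, 0, 0, 0, 0], [0, 0, 0, 0, 0, 0, 0]])

```text
clock: 23.85
position: [536.2, 86.4, 112.9]
ee_rot: [0.95, -0.311, 0.0, 0.0]
contact_force: [-0.4, -0.1, -2.5]
gripper_width: 11.1
```

servo_tool(rows=[[0, -1.08, -0.04, 0, 0, 0, 4], [0, -1.08, -0.04, 0, 0, 0, 4], [0, -1.08, -0.04, 0, 0, 0, 4], [0, -1.08, -0.04, 0, 0, 0, 4], [0, -1.08, -0.04, 0, 0, 0, 4], [0, -1.08, -0.04, 0, 0, 0, 4], [0, 0, 0, 0, 0, 0, 0]])

```text
clock: 24.55
position: [492.8, 135.0, 112.5]
ee_rot: [0.865, -0.502, -0.0, 0.001]
contact_force: [0.4, 0.5, -1.9]
gripper_width: 11.3
```

servo_tool(rows=[[0, -1.08, -0.04, 0, 0, 0, 4], [0, -1.08, -0.04, 0, 0, 0, 4], [0, -1.08, -0.04, 0, 0, 0, 4], [0, -1.08, -0.04, 0, 0, 0, 4], [0, -1.08, -0.04, 0, 0, 0, 4], [0, 0, 0, 0, 0, 0, 0], [0, 0, 0, 0, 0, 0, 0], [0, 0, 0, 0, 0, 0, 0]])

```text
clock: 25.35
position: [475.6, 184.5, 112.7]
ee_rot: [0.765, -0.644, 0.0, 0.0]
contact_force: [0.3, 0.5, -2.4]
gripper_width: 11.2
```

```bash
python3 - <<'E'
from h import *
s=read_state();pv=np.array([628.3,210.4]);v=s['position'][:2]-pv
print(s['position'],s['contact_force'],s['wrist_torque'],s['joints'][5],np.degrees(np.arctan2(v[1],v[0])),np.hypot(*v))
cl=np.radians(-174.6);P=pv+155*np.array([np.cos(cl),np.sin(cl)]);print(P);plan((*P,s['position'][2]),-174.6)
E
```

```text
[475.55568455 184.51489401 112.65520202] [ 0.34574623  0.52007396 -2.44307311] [-0.05681035  0.12536446 -0.00097456] -0.5191026070528394 -170.38164360700227 154.9221243516878
[473.98789549 195.81321144]
shift cm [-1.14 -0.04 -0.  ] turn [ 0.  -0.   4.4]
```

servo_tool(rows=[[0, -0.6, -0.02, 0, 0, 0, 2.2], [0, -0.54, -0.02, 0, 0, 0, 2.2], [0, 0, 0, 0, 0, 0, 0], [0, 0, 0, 0.4, 0, 0, 0], [0, 0, 0, 0.4, 0, 0, 0], [0, 0, 0, 0.3, 0, 0, 0], [0, 0, 0, 0, 0, 0, 0], [0, 0, 0, 0, 0, 0, 0]])

```text
clock: 26.15
position: [474.2, 196.3, 101.7]
ee_rot: [0.739, -0.674, 0.0, 0.0]
contact_force: [-0.2, -0.2, -2.9]
gripper_width: 11.0
```

servo_tool(rows=[[0, 0, 0, 0.4, 0, 0, 0], [0, 0, 0, 0.4, 0, 0, 0], [0, 0, 0, 0.2, 0, 0, 0], [0, 0, 0, 0, 0, 0, 0], [0, 0, 0, 0, 0, 0, 0]])

```text
clock: 26.65
position: [474.2, 196.5, 91.7]
ee_rot: [0.739, -0.674, 0.0, 0.0]
contact_force: [0.1, 1.3, -1.6]
gripper_width: 11.3
```

Down at the same height as it was gripped, with almost no force. Releasing, rising and backing off for a look.

servo_tool(rows=[[1, 0, 0, 0, 0, 0, 0], [1, 0, 0, 0, 0, 0, 0], [1, 0, 0, 0, 0, 0, 0], [1, 0, 0, 0, 0, 0, 0], [1, 0, 0, 0, 0, 0, 0], [1, 0, 0, -3, 0, 0, 0], [1, 0, 0, -4, 0, 0, 0], [1, 0, 0, -4, 0, 0, 0], [1, 4, 0, 0, 0, 0, 0], [1, 4, 0, 0, 0, 0, 0], [1, 4, 0, 0, 0, 0, 0], [1, 0, 0, 0, 0, 0, 0]])

```text
clock: 27.85
position: [484.8, 73.7, 201.9]
ee_rot: [0.738, -0.675, 0.0, 0.0]
contact_force: [-0.3, 1.0, -0.3]
gripper_width: 85.4
```

```bash
python3 - <<'E'
from h import *
s=read_state();print(s['position'],s['contact_force'])
d=snap('scene');t=snap('top')
im=np.hstack([cv2.resize(d['image'][170:305,285:435],(400,360),interpolation=2),cv2.resize(t['image'][110:245,95:245],(400,360),interpolation=2)])
cv2.imwrite('pics/c7.png',im[:,:,::-1])
for c,st in blobs(t,(104,145,60),(122,255,255),100): print(np.round(c,1),onz(t,*c,145).round(0),onz(t,*c,100).round(0))
for c,st in blobs(d,(104,145,60),(122,255,255),150): print('s',np.round(c,1),[int(x) for x in st])
pv=np.array([628.3,210.4])
for c,st in blobs(d,(0,120,40),(8,255,255),50):
  p=onz(d,*c,83);v=p[:2]-pv
  if np.hypot(*v)<220: print('red',c,p.round(0),np.hypot(*v),np.degrees(np.arctan2(v[1],v[0])))
a=np.radians(-174.6)
for z in(51,115): print('handle pred',np.round(proj(d,(*(pv+155*np.array([np.cos(a),np.sin(a)])),z)),1))
E
```

```text
[484.78441286  73.70377156 201.94678271] [-0.2562048   1.02772817 -0.3288878 ]
[288.9 131.2] [648. -73. 145.] [663. -75. 100.]
[360.2 139.6] [ 632. -216.  145.] [ 646. -224.  100.]
[392.1 228.6] [ 452. -274.  145.] [ 459. -284.  100.]
s [203.5 171.3] [194, 163, 19, 18, 266]
s [237.2 232.3] [217, 178, 40, 96, 1634]
s [185.6 211.5] [175, 201, 21, 22, 367]
s [392.8 226.1] [382, 215, 22, 24, 413]
s [388.6 262.1] [368, 240, 40, 34, 496]
red (np.float64(369.0), np.float64(218.2)) [473. 197.  83.] 155.72300388190095 -175.02262051649
handle pred [366.8 228.5]
handle pred [370.2 207.7]
```

View pics/c7.png

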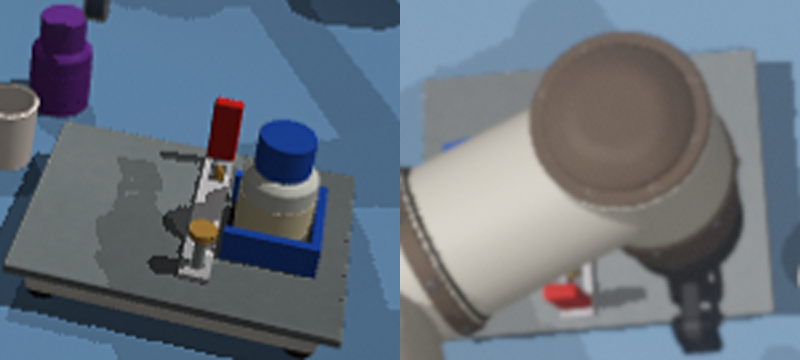

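The bar lies flat with the latch bolt showing through its slot, and the jar stands in the bay. The red handle measures (473,197) against a predicted (474,196). The other jars, the carousel and the beaker are unmoved. Handing in.

```bash
python3 -c "
from bench import *
print(job_done())"
```

```text
the job is handed in; nothing more can be done
None
```

The heavy jar is standing in the bay and the bar is latched over the second bolt. I handed the job in at about 28 s of the 69 s limit; no verdict was reported.

- **Finding the heavy jar:** I lifted two jars. One read about 2.8 N and the other about 6 N, which only the steel-core jar can weigh, so I did not lift the third.
- **Placing it:** I set that jar upright in the bay and let go. Its cap measured (559, 258) mm against my bay estimate of (559, 256).
- **Closing the bar:** My first swing failed. The last joint reached its range limit, the tool tilted and the bar slipped from the grip, dropping flat on the platform part-way round. I turned the wrist half round, regripped and swung it shut, and it went down over the bolt with almost no force.

**Last checks:** The bar looks flat, with the bolt visible in its slot. The handle measured (473, 197) mm against a predicted (474, 196). The two lighter jars measured within 2 mm of their starts. The carousel had not moved, and the beaker looked in place in the pictures, but I did not measure it again. I did not re-check the brown bottle at the end; nothing went near it. The gripper is open and clear of everything.

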